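Pin the orange strut into its fork

ROBOT

A 7-joint arm with a two-finger parallel gripper is mounted at the origin on the work surface. World frame = base frame: x ahead of the robot, y to its left, z up, the work surface at z = 0. Lengths are in m, angles in rad, forces in N, time in s.
With the tool pointing down it reaches from about 0.425 to 0.95 m from the base axis. Payload 16.7 kg.
Tool frame: the origin (TCP) lies at the very end of the fingers, on their centre line; the grasp point (between the pads) lies 19 mm behind it; z points along the fingers, y is the line along which they close (so a half turn about z gives the same grasp; the last joint's range is limited). The gripper opens to 94 mm and grips with 3 to 60 N. Pads are 16 mm wide; open, the fingers measure 119 mm over their backs; the gripper's body (75 mm by 177 mm) begins 78 mm behind the grasp point.
Start: joints at [-1.49, 0.426, 0.074, 1.606, -0.034, 1.111, -0.067], TCP at [0.154, 0.657, 0.205] pointing down, gripper open.
Joint ranges: [-2.85, 2.85], [-0.5, 2.14], [-1.23, 1.37], [0.21, 2.46], [-1.02, 4.16], [0.16, 2.05], [-2.73, 2.73]. Speed limits (rad/s): [1.89, 1.89, 2.39, 2.39, 3.01, 3.01, 3.01].

INTERFACE

Orientations are given as a 3x3 rotation matrix whose columns are the frame's x, y, z axes.
In Python, from bench import arm, viewer, models gives the robot as it stands.
- The arm moves only by the tool carry_out, never from a script. Its argument "increments" is one flat list of numbers, 4 for each row, row after row: the shift along the tool's x, y, z normalised to -1 to 1, where 1 is 750 mm, then the turn about the tool's z normalised to -1 to 1, where 1 is pi/2 rad. In form: [dx, dy, dz, turn, dx, dy, dz, turn, ...]. A call has 1 to 12 rows; each row is the pose to reach, as a shift and turn from the pose commanded when the call began, along the tool's axes at that moment; what a row does not reach only later rows make up. A row lasts 1/8 s, in which the tool goes at most 62.5 mm and 10.7 degrees, less where a joint would pass 70% of its speed; a pose out of reach is approached as far as the arm can. A call with a number of a shift or a turn outside -1 to 1 is refused whole. A call with a gripper value outside its range is refused whole. "fingers" is the opening in per cent of the stroke, from 0 (shut) to 100 (fully open), set as the call begins (left out, the last holds). The fingers move at their own pace and stop on an object; the grip force is fixed at half the most. Time passes only in rows, so rows that repeat a pose let the fingers close. It gives the time, the measured TCP pose, the force, the opening and the grip force at its end, in the units of the state.
- arm.get_state(): the state, without advancing time (a new reading comes with each control period).
- viewer.snapshot(name): name is "scene" or "top"; returns a dict with "img" (480x640x3 uint8, red, green, blue), "fx", "fy", "cx", "cy" (pixels), "world_from_camera" (4x4, takes a point from camera to world coordinates). Camera axes: x right, y down, z forward; pixel columns grow to the right and rows downward; lengths in m; the calibration is good to about 2 mm. A picture is of the moment at which its call begins. There is no depth.
- arm.finish_job(): hands the job in; it is judged then, once.
Trained networks look in the newest picture that a camera, given by its name, has taken for a name from the list of things; names that differ only in an ending like _2 or _b are one class to them, and where a whole thing is asked for, a point or a joint stands for the part that bears it (a point fixed in the world has none). Each returns a list of dicts, best first, with "score" (0 to 1); they miss things now and then, are a little off and sometimes report something else, mostly with a low value. They report only what shows in the picture. A call takes as long as a camera call. They do not tell look-alikes from the thing itself.
- models.look_for(camera, label): "xyz" ([x, y, z] in m, in the coordinates of the camera as it stood for that picture, good to about 4 mm: the middle of the surface that is visible of it).
The state is a dict: "time": time; "q": joint angles; "qd": joint speeds; "joint_efforts": joint torques, N m; "eef_pos": TCP position; "tool_rot": TCP orientation; "force": force on the tool from outside, world axes, zero at the start; "torque": the same for the moment, N m; "finger_gap": finger opening in m; "grasp_force": force on a finger pad.
Only numpy, scipy, OpenCV 4.12 (cv2) and the standard library are available. Lean on these libraries where they do the work, as an engineer would, in place of code of your own. Each camera call takes 0.05 s, during which the arm holds its last target. There are 200 camera calls.

TASK

The lug of the orange strut has been lined up in the steel fork, ready for its pin. Take the pin with the orange knob out of the blue rack, put it down through the hole and push it fully home, so that its collar rests flat on the top of the fork; then let go. Leave the other two pins in the rack.

Things in the scene. Friction and masses are not known exactly. Their poses are not given: they have to be found in the camera images.
- pin: The pin to fit, 150-310 g: 20 mm steel shank 62 mm long (last 16 mm tapers to 10 mm), 44 mm collar 6 mm thick, on it an orange cylindrical knob 28 mm wide, 34 mm tall, to grip. Origin: axis at collar underside; z up to the knob (6 to 40 mm above). Starts hanging upright by its collar in one of three holes, 85 mm apart, of a blue rack with top at 90 mm; lift straight out.
- hole (a point): Centre of the hole's mouth (26 mm, bevelled to 38; 24 mm below), level with the fixed steel fork's top, 100 mm above the table; z up, x along the strut. Goes through fork and lug, 48 mm deep, free below; nothing near is higher. Sprung balls in the lug grip the shank: let go, the pin stops partway with its collar up to 30 mm up; about 10 N down on the knob slides it home: pin origin at this point.
- short_pin: Bystander in the rack, in line with the pin: green knob, shank only 30 mm long. Same origin, collar and knob size. Leave it in the rack.
- thin_pin: Bystander in the rack, in line with the pin: black knob, shank only 12 mm wide. Same origin, collar and knob size. Leave it in the rack.
Mind the look-alikes: they are no part of the job. What is shaped like the pin but pink or yellow is not meant.

How it is judged:
By the outcome, as a careful person would: the job done as asked, in the order asked, and still so for the second after the job is handed in, with the robot touching nothing.
It also fails if it takes over 48 s, if anything falls off the work surface, if the arm or the gripper's body presses on something with over 40 N, if the wrist force passes 120 N, or if a joint passes its speed limit or range.

## Working session

There is one attempt and no reset: what is moved stays moved. The work goes in short steps, Python scripts to look and compute and a tool call to move; the robot and the scene stay as the last step left them, time stands still between calls to the robot, and variables do not carry over. Pictures are saved under pics/ and viewed, at most 10 in all, crops included, and the job is handed in when it is done.

Besides the shell and the picture viewer there is one more tool, called after "Emit:" by a JSON object that holds its "api" and its "payload", one argument or row to a line. carry_out: Moves the arm, as the interface text tells. Scaled input: -1 to 1 covers 750 mm each way for a shift and pi/2 rad each way for a turn. Its arguments: {"type":"object","properties":{"increments":{"type":"array"},"fingers":{"type":"number"}},"required":["increments"]}

```bash
mkdir -p pics
cat > h.py <<'E'
import numpy as np, cv2
from bench import arm, viewer, models
def snap(c,name=None):
    s=viewer.snapshot(c)
    if name: cv2.imwrite('pics/'+name,s['img'][:,:,::-1])
    return s
def find(s,c,l):
    T=np.array(s['world_from_camera']);out=[]
    for d in models.look_for(c,l):
        p=np.array(d['xyz']);w=T[:3,:3]@p+T[:3,3]
        out.append((round(d['score'],2),w.round(3),[round(s['fx']*p[0]/p[2]+s['cx']),round(s['fy']*p[1]/p[2]+s['cy'])]))
    return out
def ray(s,u,v,z):
    T=np.array(s['world_from_camera']);d=T[:3,:3]@np.array([(u-s['cx'])/s['fx'],(v-s['cy'])/s['fy'],1])
    return T[:3,3]+d*(z-T[2,3])/d[2]
E
python3 - <<'E'
from h import *
for c in ('scene','top'):
    s=snap(c,c+'1.png'); print(c,np.array(s['world_from_camera']).round(3).tolist(),s['fx'])
    for l in ('pin','hole','short_pin','thin_pin'):
        for r in find(s,c,l)[:4]: print(l,*r)
st=arm.get_state();print(st['time'],st['eef_pos'],np.round(st['tool_rot'],3),st['finger_gap'])
E
```

```text
scene [[0.0, 0.834, -0.552, 1.05], [1.0, -0.003, -0.004, -0.025], [-0.005, -0.552, -0.834, 0.927], [0.0, 0.0, 0.0, 1.0]] 582.0888309844378
pin 0.97 [ 0.401 -0.242  0.065] [207, 205]
pin 0.96 [ 0.533 -0.267  0.107] [179, 254]
pin 0.83 [ 0.658 -0.291  0.073] [158, 331]
pin 0.68 [ 0.391 -0.323  0.068] [164, 200]
hole 0.93 [0.547 0.147 0.101] [428, 262]
short_pin 0.68 [ 0.542 -0.183  0.107] [229, 258]
thin_pin 0.79 [ 0.552 -0.104  0.108] [276, 263]
top [[-0.005, -0.993, 0.118, 0.41], [-1.0, 0.002, -0.021, -0.005], [0.021, -0.118, -0.993, 0.976], [0.0, 0.0, 0.0, 1.0]] 480.5045095549694
pin 0.88 [ 0.383 -0.324  0.079] [480, 301]
pin 0.82 [ 0.648 -0.302  0.08 ] [463, 162]
pin 0.63 [ 0.523 -0.271  0.112] [454, 224]
pin 0.59 [ 0.39  -0.242  0.076] [436, 297]
short_pin 0.8 [ 0.526 -0.187  0.104] [408, 223]
thin_pin 0.78 [ 0.543 -0.103  0.101] [362, 214]
0.5 [0.1544467  0.65704639 0.20544746] [[-0.973  0.229 -0.   ]
 [ 0.229  0.973 -0.   ]
 [ 0.    -0.    -1.   ]] 0.09394543942421378
```

View pics/scene1.png

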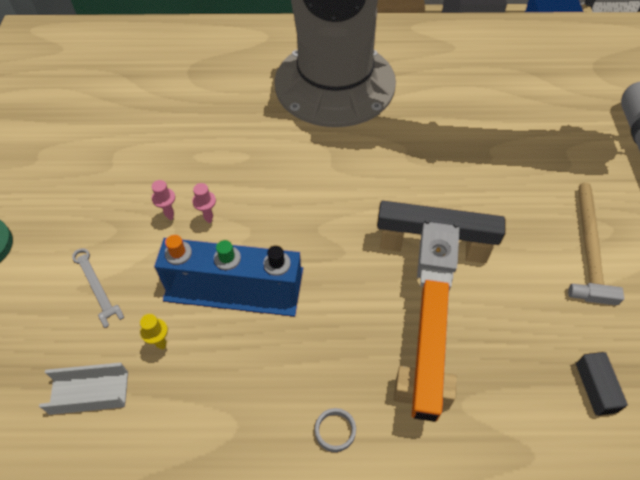

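View pics/top1.png

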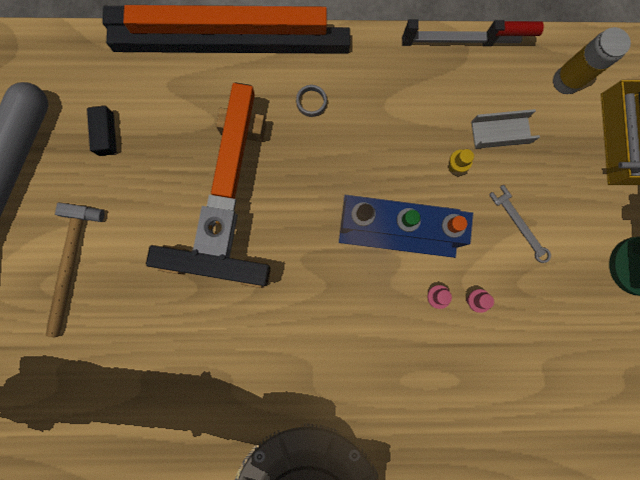

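Candidates for the pin (scene px): the orange knob in the blue rack at (175,244), pink ones at (163,190) and (204,197), and a yellow one at (152,327). The green (226,250) and black (276,258) pins are the bystanders. Only the orange one fits, because it is the right colour and stands in the rack. The hole mouth is at about (440,248) in the scene picture and (215,227) in the top picture. I'll confirm in an enlarged crop.

Run:
```python
from h import *
s=snap('scene');t=snap('top')
def crop(s,u,v,r=32): return cv2.resize(s['img'][v-r:v+r,u-r:u+r,::-1],(300,300),interpolation=cv2.INTER_CUBIC)
cv2.imwrite('pics/crop.png',np.vstack([np.hstack([crop(s,175,250),crop(s,440,248)]),np.hstack([crop(t,456,224),crop(t,215,227)])]))
for n,s_,(u,v) in (('scene',s,(175,247)),('top',t,(456,224))):
    h=cv2.cvtColor(s_['img'],cv2.COLOR_RGB2HSV);m=cv2.inRange(h,(4,150,100),(16,255,255))
    k=np.zeros_like(m);k[v-25:v+25,u-25:u+25]=m[v-25:v+25,u-25:u+25]
    M=cv2.moments(k,True);c=M['m10']/M['m00'],M['m01']/M['m00'];print(n,M['m00'],c,ray(s_,*c,.115))
print(ray(s,440,248,.1),ray(t,214.5,227,.1))
# strut dir
print(ray(s,433,285,.1),ray(s,428,405,.1))
```

```text
scene 323.0 (174.95046439628484, 245.6996904024768) [ 0.52258531 -0.27387056  0.115     ]
top 179.0 (459.02793296089385, 222.88826815642457) [ 0.5247745  -0.27859341  0.115     ]
[0.51909136 0.17001655 0.1       ] [0.52004123 0.16727187 0.1       ]
[0.59024641 0.15071429 0.1       ] [0.78645088 0.12286348 0.1       ]
```

View pics/crop.png

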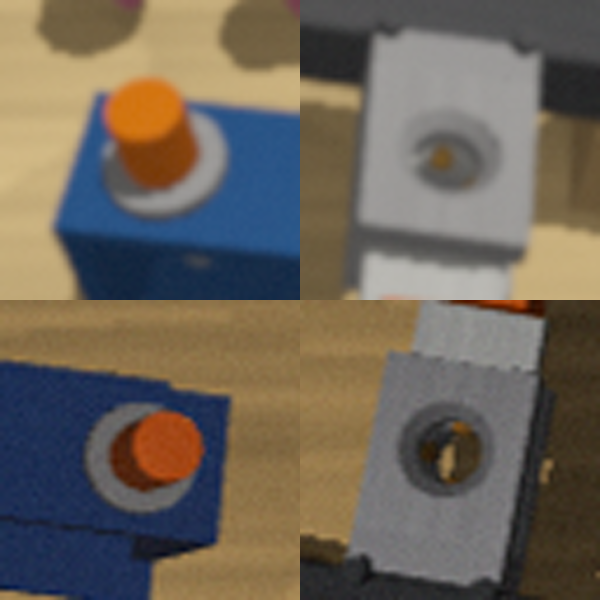

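The crop shows the orange-knobbed pin sitting by its collar in the end hole of the rack: collar at scene (178,252), knob top at (174,241). The bevelled hole mouth is at scene (440,248) and top (214,227).

Run:
```python
from h import *
s=snap('scene');t=snap('top')
print(ray(s,174.2,241.3,.13),ray(s,178.3,252.5,.096),ray(t,459.6,223.6,.13),ray(t,454.1,225.5,.096))
P=np.array([.5245,-.275]);H=np.array([.5195,.1685])
st=arm.get_state();R=np.array(st['tool_rot']);p=np.array(st['eef_pos'])
for q in ([*P,.25],[*H,.25]): print('shift',R.T@(np.array(q)-p)/.75)
print(R[:,1],st['q'])
```

```text
[ 0.52370234 -0.27170794  0.13      ] [ 0.52398188 -0.27211021  0.096     ] [ 0.52149428 -0.2748135   0.13      ] [ 0.52242303 -0.27521208  0.096     ]
shift [-0.76471095 -1.09682839 -0.05930197]
shift [-0.62289401 -0.52271384 -0.05934641]
[ 2.28850951e-01  9.73461472e-01 -7.37924474e-05] [-1.48950635  0.42610117  0.07393893  1.6060289  -0.03407191  1.11079715
 -0.06712548]
```

Emit:
{"api": "carry_out", "payload": {
  "increments": [-0.63,-0.52,-0.06,0.93,-0.63,-0.52,-0.06,0.93,-0.63,-0.52,-0.06,0.93,-0.63,-0.52,-0.06,0.93,-0.63,-0.52,-0.06,0.93,-0.63,-0.52,-0.06,0.93,-0.63,-0.52,-0.06,0.93,-0.63,-0.52,-0.06,0.93,-0.63,-0.52,-0.06,0.93,-0.63,-0.52,-0.06,0.93,-0.63,-0.52,-0.06,0.93,-0.63,-0.52,-0.06,0.93],
  "fingers": 100
}}

```text
time: 2.2
eef_pos: [0.5249, 0.1697, 0.2503]
tool_rot: [[0.121, 0.993, -0.0], [0.993, -0.121, 0.0], [0.0, -0.0, -1.0]]
force: [-0.4, 0.8, 0.8]
finger_gap: 0.0936
grasp_force: 0.0
```

```bash
cat >> h.py <<'E'
def go(*q):
    st=arm.get_state();R=np.array(st['tool_rot']);p=np.array(st['eef_pos'])
    print(st['time'],p.round(4),'y',R[:,1].round(3),'q',np.round(st['q'],2),'F',np.round(st['force'],1),st['finger_gap'])
    for x in q: print('shift',(R.T@(np.array(x)-p)/.75).round(4))
E
python3 -c "
from h import *
go([.523,-.2735,.25])"
```

```text
2.2 [0.5249 0.1697 0.2503] y [ 0.993 -0.121 -0.   ] q [-0.95  0.2   0.61  1.86 -0.13  1.12 -0.41] F [-0.4  0.8  0.8] 0.09358350546724313
shift [-5.869e-01  6.880e-02  4.000e-04]
```

Emit:
{"api": "carry_out", "payload": {
  "increments": [-0.587,0.069,0,0,-0.587,0.069,0,0,-0.587,0.069,0,0,-0.587,0.069,0,0,-0.587,0.069,0,0,-0.587,0.069,0,0,-0.587,0.069,0,0,-0.587,0.069,0,0,-0.587,0.069,0,0,-0.587,0.069,0.05,0,-0.587,0.069,0.1,0,-0.587,0.069,0.1,0]
}}

```text
time: 3.7
eef_pos: [0.5229, -0.2709, 0.1737]
tool_rot: [[0.117, 0.993, -0.004], [0.993, -0.117, 0.002], [0.001, -0.004, -1.0]]
force: [0.0, -0.3, 0.7]
finger_gap: 0.0942
grasp_force: 0.0
```

Run:
```python
from h import *
go([.523,-.2735,.101])
s=snap('scene');t=snap('top')
c=lambda s,u,v,r=60: cv2.resize(s['img'][v-r:v+r,u-r:u+r,::-1],(390,390),interpolation=cv2.INTER_CUBIC)
cv2.imwrite('pics/above.png',np.hstack([c(s,175,235),c(t,456,224)]))
```

```text
3.7 [ 0.5229 -0.2709  0.1737] y [ 0.993 -0.117 -0.004] q [-0.24  0.41  0.78  1.87 -0.33  1.01  0.57] F [ 0.  -0.3  0.7] 0.09421725527250821
shift [-0.0036  0.0009  0.0969]
```

View pics/above.png

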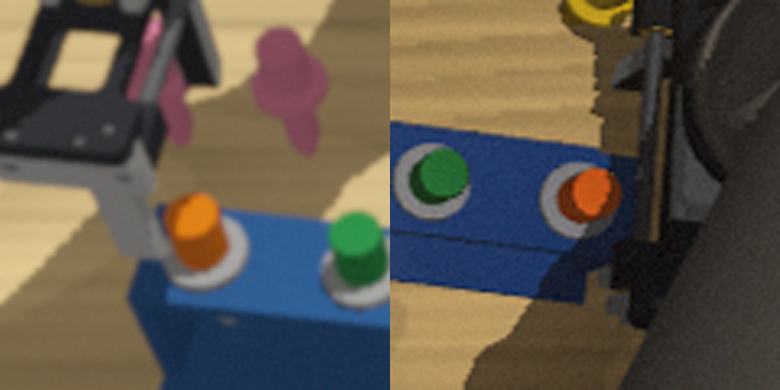

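Run:
```python
from h import *
s=snap('scene')
print(ray(s,161,253,.174))
go([.523,-.2735,.101])
```

```text
[ 0.57414767 -0.27532835  0.174     ]
3.85 [ 0.5245 -0.2733  0.177 ] y [ 0.993 -0.119  0.002] q [-0.24  0.4   0.79  1.86 -0.33  1.01  0.57] F [ 0.4 -0.1  0.5] 0.09437290507555564
shift [-0.0005 -0.0021  0.1013]
```

The finger is where it should be: its tip projects to x=0.574, y=-0.275. Next I descend and grip.

Emit:
{"api": "carry_out", "payload": {
  "increments": [0,-0.001,0.05,0,0,-0.001,0.08,0,0,-0.001,0.1,0,0,-0.001,0.1,0,0,-0.001,0.1,0]
}}

```text
time: 4.47
eef_pos: [0.5233, -0.2742, 0.1016]
tool_rot: [[0.121, 0.993, 0.001], [0.993, -0.121, -0.0], [-0.0, 0.001, -1.0]]
force: [-0.1, -0.7, -0.1]
finger_gap: 0.0939
grasp_force: 0.0
```

Emit:
{"api": "carry_out", "payload": {
  "increments": [0,0,0,0,0,0,0,0,0,0,0,0,0,0,0,0,0,0,0,0,0,0,0,0,0,0,0,0,0,0,0,0],
  "fingers": 0
}}

```text
time: 5.48
eef_pos: [0.5227, -0.2739, 0.1005]
tool_rot: [[0.121, 0.993, -0.0], [0.993, -0.121, -0.0], [-0.0, -0.0, -1.0]]
force: [1.1, 0.2, -0.5]
finger_gap: 0.0275
grasp_force: 30.0
```

```bash
python3 -c "
from h import *
go([.523,-.2735,.24])"
```

```text
5.475 [ 0.5227 -0.2739  0.1005] y [ 0.993 -0.121 -0.   ] q [-0.17  0.5   0.72  1.93 -0.42  0.87  0.64] F [ 1.1  0.2 -0.5] 0.02748579227232094
shift [ 0.0006  0.0003 -0.186 ]
```

Emit:
{"api": "carry_out", "payload": {
  "increments": [0,0,-0.02,0,0,0,-0.06,0,0,0,-0.11,0,0,0,-0.15,0,0,0,-0.187,0,0,0,-0.187,0,0,0,-0.187,0]
}}

```text
time: 6.35
eef_pos: [0.5224, -0.2736, 0.2404]
tool_rot: [[0.121, 0.993, -0.0], [0.993, -0.121, 0.0], [0.0, -0.0, -1.0]]
force: [-0.3, 0.9, -2.3]
finger_gap: 0.0275
grasp_force: 30.0
```

```bash
python3 -c "
from h import *
go([.5195,.1685,.24])"
```

```text
6.35 [ 0.5224 -0.2736  0.2404] y [ 0.993 -0.121 -0.   ] q [-0.28  0.33  0.83  1.8  -0.27  1.13  0.52] F [-0.3  0.9 -2.3] 0.02746327967694349
shift [ 0.5847 -0.0748  0.0007]
```

Emit:
{"api": "carry_out", "payload": {
  "increments": [0.03,-0.004,0,0,0.08,-0.01,0,0,0.14,-0.018,0,0,0.2,-0.026,0,0,0.26,-0.033,0,0,0.32,-0.041,0,0,0.38,-0.049,0,0,0.44,-0.056,0,0,0.5,-0.064,0,0,0.55,-0.07,0,0,0.575,-0.074,0,0,0.585,-0.075,0,0]
}}

```text
time: 7.85
eef_pos: [0.5195, 0.1685, 0.2401]
tool_rot: [[0.12, 0.993, -0.001], [0.993, -0.12, -0.001], [-0.001, -0.001, -1.0]]
force: [-0.9, -1.2, -2.2]
finger_gap: 0.0272
grasp_force: 30.0
```

Emit:
{"api": "carry_out", "payload": {
  "increments": [0,0,0,0,0,0,0.04,0,0,0,0.08,0,0,0,0.08,0,0,0,0.08,0]
}}

```text
time: 8.48
eef_pos: [0.5204, 0.1677, 0.1818]
tool_rot: [[0.122, 0.993, 0.001], [0.993, -0.122, 0.0], [0.0, 0.001, -1.0]]
force: [-0.1, 0.6, -1.5]
finger_gap: 0.0274
grasp_force: 30.0
```

Run:
```python
from h import *
go([.5195,.1685,.175])
s=snap('scene');t=snap('top')
c=lambda s,u,v,r=50: cv2.resize(s['img'][v-r:v+r,u-r:u+r,::-1],(390,390),interpolation=cv2.INTER_CUBIC)
cv2.imwrite('pics/hole2.png',np.hstack([c(s,440,240),c(t,215,227)]))
```

```text
8.475 [0.5204 0.1677 0.1818] y [ 0.993 -0.122  0.001] q [-0.96  0.28  0.64  1.95 -0.2   0.98 -0.35] F [-0.1  0.6 -1.5] 0.027421279327743527
shift [ 0.0009 -0.0014  0.0091]
```

View pics/hole2.png

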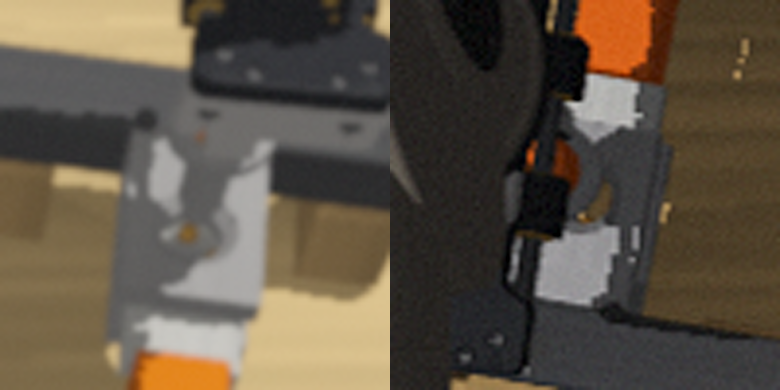

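The pin tip hangs just above the hole, half hidden by the finger around crop-left (198,235). Next I lower it gently and watch the force.

Emit:
{"api": "carry_out", "payload": {
  "increments": [0.001,-0.001,0.01,0,0.001,-0.001,0.02,0,0.001,-0.001,0.03,0,0.001,-0.001,0.04,0,0.001,-0.001,0.04,0,0.001,-0.001,0.04,0]
}}

```text
time: 9.32
eef_pos: [0.5192, 0.1692, 0.1508]
tool_rot: [[0.121, 0.993, 0.0], [0.993, -0.121, -0.0], [-0.0, 0.0, -1.0]]
force: [0.1, -0.9, -1.4]
finger_gap: 0.0273
grasp_force: 30.0
```

```bash
python3 -c "
from h import *
go([.5195,.1685,.1105])
print(arm.get_state()['torque'])"
```

```text
9.325 [0.5192 0.1692 0.1508] y [ 0.993 -0.121  0.   ] q [-0.95  0.32  0.62  1.98 -0.23  0.91 -0.32] F [ 0.1 -0.9 -1.4] 0.02732759401082373
shift [-0.0009  0.0005  0.0537]
[-0.08058424  0.03562443 -0.00681716]
```

Emit:
{"api": "carry_out", "payload": {
  "increments": [0,0,0.007,0,0,0,0.014,0,0,0,0.021,0,0,0,0.027,0,0,0,0.027,0]
}}

```text
time: 9.95
eef_pos: [0.519, 0.1692, 0.1299]
tool_rot: [[0.121, 0.993, -0.0], [0.993, -0.121, -0.0], [-0.0, -0.0, -1.0]]
force: [3.1, 0.2, -6.4]
finger_gap: 0.0274
grasp_force: 30.0
```

Emit:
{"api": "carry_out", "payload": {
  "increments": [0,0.001,0.005,0,0,0.001,0.01,0,0,0.001,0.015,0,0,0.001,0.02,0,0,0.001,0.02,0]
}}

```text
time: 10.58
eef_pos: [0.5199, 0.1692, 0.1151]
tool_rot: [[0.121, 0.993, 0.0], [0.993, -0.121, -0.0], [-0.0, 0.0, -1.0]]
force: [2.5, 1.3, -6.2]
finger_gap: 0.0276
grasp_force: 30.0
```

```bash
python3 -c "
from h import *
go([.5195,.1685,.1105])
print(arm.get_state()['torque'])"
```

```text
10.575 [0.5199 0.1692 0.1151] y [ 0.993 -0.121  0.   ] q [-0.92  0.37  0.6   2.01 -0.28  0.84 -0.29] F [ 2.5  1.3 -6.2] 0.02764707052836656
shift [-0.001  -0.0004  0.0062]
[ 0.26580946 -0.68274582  0.02365472]
```

Emit:
{"api": "carry_out", "payload": {
  "increments": [0,0,0.003,0,0,0,0.006,0,0,0,0.008,0,0,0,0.009,0]
}}

```text
time: 11.08
eef_pos: [0.5202, 0.1694, 0.1102]
tool_rot: [[0.121, 0.993, 0.0], [0.993, -0.121, 0.001], [0.001, 0.0, -1.0]]
force: [-12.7, -3.4, 43.6]
finger_gap: 0.0276
grasp_force: 30.0
```

Run:
```python
from h import *
go([.5195,.1685,.1105])
s=snap('scene');t=snap('top')
c=lambda s,u,v,r=50: cv2.resize(s['img'][v-r:v+r,u-r:u+r,::-1],(390,390),interpolation=cv2.INTER_CUBIC)
cv2.imwrite('pics/hole3.png',np.hstack([c(s,440,240),c(t,215,227)]))
```

```text
11.075 [0.5202 0.1694 0.1102] y [ 0.993 -0.121  0.   ] q [-0.91  0.38  0.59  2.01 -0.28  0.83 -0.28] F [-12.7  -3.4  43.6] 0.027619643287433854
shift [-0.0014 -0.0008 -0.0003]
```

View pics/hole3.png

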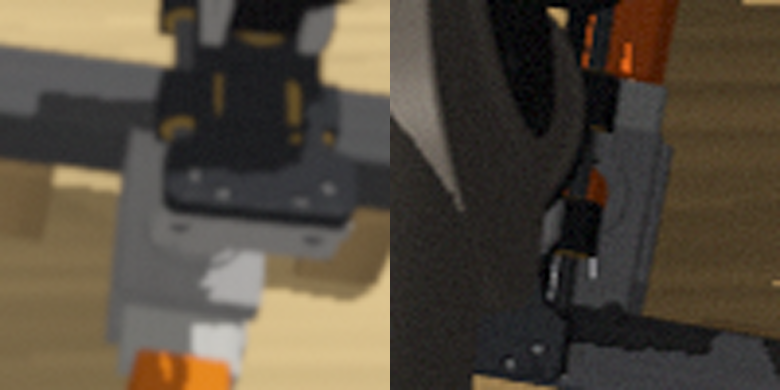

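The force rose to 44 N with the TCP at the seated height (0.110), so the collar is down on the fork. Next I ease off, release and retreat.

Emit:
{"api": "carry_out", "payload": {
  "increments": [0,0,-0.002,0,0,0,-0.002,0]
}}

```text
time: 11.42
eef_pos: [0.52, 0.1693, 0.1105]
tool_rot: [[0.121, 0.993, 0.0], [0.993, -0.121, 0.0], [0.0, 0.0, -1.0]]
force: [0.7, 0.2, 4.6]
finger_gap: 0.0273
grasp_force: 30.0
```

Emit:
{"api": "carry_out", "payload": {
  "increments": [0,0,0,0,0,0,0,0,0,0,0,0,0,0,0,0,0,0,0,0,0,0,0,0],
  "fingers": 100
}}

```text
time: 12.18
eef_pos: [0.5198, 0.1692, 0.1102]
tool_rot: [[0.121, 0.993, -0.0], [0.993, -0.121, -0.0], [-0.0, -0.0, -1.0]]
force: [0.3, -0.8, -0.7]
finger_gap: 0.0843
grasp_force: 0.0
```

Emit:
{"api": "carry_out", "payload": {
  "increments": [0,0,-0.03,0,0,0,-0.08,0,0,0,-0.14,0,0,0,-0.2,0,-0.06,0,-0.2,0,-0.12,0,-0.2,0,-0.18,0,-0.2,0,-0.24,0,-0.2,0,-0.28,0,-0.2,0,-0.28,0,-0.2,0]
}}

```text
time: 13.42
eef_pos: [0.4941, -0.0415, 0.2604]
tool_rot: [[0.124, 0.992, 0.0], [0.992, -0.124, 0.0], [0.0, 0.0, -1.0]]
force: [0.1, 1.3, -0.4]
finger_gap: 0.0942
grasp_force: 0.0
```

Run:
```python
from h import *
go()
s=snap('scene','end.png');t=snap('top')
c=lambda s,u,v,r=40: cv2.resize(s['img'][v-r:v+r,u-r:u+r,::-1],(390,390),interpolation=cv2.INTER_CUBIC)
cv2.imwrite('pics/hole4.png',np.hstack([c(s,440,240),c(t,215,227)]))
T=np.linalg.inv(np.array(s['world_from_camera']))
def proj(p):
    x=T[:3,:3]@p+T[:3,3];return [s['fx']*x[0]/x[2]+s['cx'],s['fy']*x[1]/x[2]+s['cy']]
for h in (.0,.01,.03): # expected crop px of knob top / collar top
    print(h,[(np.array(proj(np.array([.5195,.1685,.1+h+k])))-[400,200])*390/80 for k in (.04,.006)])
```

```text
13.425 [ 0.4941 -0.0415  0.2604] y [ 0.992 -0.124  0.   ] q [-0.8   0.08  0.81  1.97 -0.06  1.12 -0.09] F [ 0.1  1.3 -0.4] 0.09423739925469178
0.0 [array([210.19769851, 170.33951853]), array([193.57852965, 225.58837566])]
0.01 [array([215.27642812, 153.45576165]), array([198.36552646, 209.67445689])]
0.03 [array([225.7090152 , 118.77361131]), array([208.19112047, 177.0101977 ])]
```

View pics/hole4.png

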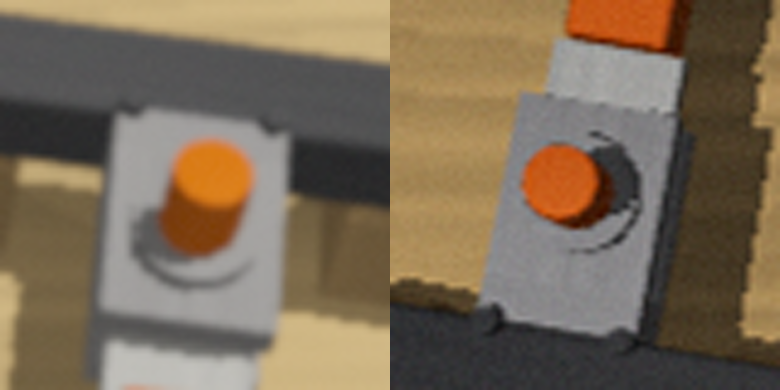

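The knob top is at crop (213,173). The fully seated prediction was (210,170), and the pin would sit about 17 px higher for each 10 mm of lift. The collar is flat on the fork, so I'm handing in.

```bash
python3 -c "
from bench import arm
print(arm.finish_job())"
```

```text
the job is handed in; nothing more can be done
None
```

The orange-knobbed pin is through the hole and fully home, with its collar flat on the fork. The gripper has let go and moved clear, the other two pins were left alone in the rack, and the job is handed in (about 13.5 s on the robot's clock).

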